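Sort the tagged sample jars, load the mini incubator and click its door shut

TASK

Stand the green-tagged sample jar on the incubator's pulled-out shelf and stand the red-tagged one in the red discard tub. With the green jar upright on it, slide the shelf fully home, then push the incubator door shut, without slamming it, until it clicks onto its catch. Leave the untagged jar and everything else on the bench where it is.

Things in the scene. Friction and masses are not known exactly. Their poses are not given: they have to be found in the camera images.
- jar_green: Sample jar with the GREEN tag: white, round, 80 mm tall; body 49 mm in diameter up to 60 mm, then a white screw lid 52 mm in diameter, 20 mm high. The tag is a green disc on the lid and a green band round the side. About 0.12 kg. Starts upright on the bench, its place swapped at random with those of the other two jars. Origin: centre of its underside, z up.
- jar_red: Sample jar with the RED tag: same jar, with a red disc on the lid and a red band. Origin: centre of its underside, z up.
- jar_plain: Same jar without any tag (all white). To be left where it stands. Origin: centre of its underside.
- discard_tub: Red open discard tub that stays put, 140 x 140 mm outside and 50 mm high, walls 4 mm, floor 4 mm thick. Origin: centre of its underside; its sides run along its x and y axes.
- incubator: White mini incubator that stays put, 270 mm deep (x), 260 mm wide (y), 235 mm high, control panel below the door. Origin: centre of its underside; x points from front to back, so the open front faces its own -x; front plane at x = -135 mm. Chamber opening 220 mm wide, 50 to 205 mm above the bench, under a 30 mm thick roof.
- inc_door (a joint): Angle of the incubator's side-hinged door, rad: 0 = fully shut, seated on the catch; 1.4 to 1.62 at the start (at most 1.75); grows as it opens. Stays where it is left; hinge friction 0.12 N m, damping 0.3 N m s.
- inc_door_hinge (a point): Point on the hinge line, the door's upright edge at the incubator's own y = -130 mm, x = -135 mm, 143 mm above the bench. Axes turn with the door: y from hinge to free edge, x its normal, pointing inward (into the chamber when shut), z up. Door: white frame, dark window, 260 mm wide, 51 to 234 mm above the bench, 35 mm thick: inner face at x = 0, flat outer face at x = -35 mm.
- inc_door_face (a point): Middle of the area to push, on the door's outer face: 170 mm from the hinge line, 190 mm above the bench; axes as the hinge point's. An upright dark bar handle stands 35 mm off this face, 230 mm from the hinge, from 80 to 172 mm above the bench.
- inc_catch_strike (a point): Steel strike on the door's inner side, 230 mm from the hinge, 191 mm above the bench. It meets a spring roller in the frame over the door's last 0.055 rad: pushing at the face point, about 10 N takes the door past the peak at 0.02 rad, then the catch draws it to 0 and holds it. Let go before the peak, it springs back to about 0.05 rad and stays ajar.
- inc_shelf (a joint): How far the shelf is pulled out of the incubator, m: 0 = fully home at its stop, 0.13 to 0.16 at the start (at most 0.17). It slides level along the incubator's x axis, stays where it is left and takes about 2 to 3 N to push slowly.
- inc_shelf_floor (a point): Centre of the aluminium tray shelf's floor, on its upper surface, 66 mm above the bench; moves with the shelf; axes as the incubator's (x into the chamber). Floor 224 mm (x) by 190 mm (y), 4 mm thick, 10 mm lips at sides and back; 4 mm thick front panel, outer face at x = -112 mm, top 30 mm above the floor. Pulled out by d, its front stands d - 1 mm in front of the incubator's front plane.
- beaker: Loose milky plastic beaker, 72 mm across the rim, 95 mm high; to be left alone. Origin: centre of its underside.
- marker: Loose white marker pen with a green cap, 130 mm long, lying; to be left alone. Origin: underside, near its middle.
- petri_stack: Loose stack of four closed white dishes, 60 mm across and 60 mm high; to be left alone. Origin: centre of its underside.
- wash_bottle: Loose white wash bottle with a red cap and bent spout, 60 mm in diameter, 185 mm high; to be left alone. Origin: centre of its underside.
There are look-alikes about, which are no part of the job. Leave any blue or purple look-alike of the jar_red alone.

How it is judged:
By the outcome, as a careful person would: the job done as asked, in the order asked, and still so for the second after the job is handed in, with the robot touching nothing.
It also fails if it takes over 72 s, if anything falls off the work surface, if the arm or the gripper's body presses on something with over 40 N, if the wrist force passes 120 N, or if a joint passes its speed limit or range.

ROBOT

A 7-joint arm with a two-finger parallel gripper is mounted at the origin on the work surface. World frame = base frame: x ahead of the robot, y to its left, z up, the work surface at z = 0. Lengths are in m, angles in rad, forces in N, time in s.
With the tool pointing down it reaches from about 0.4 to 0.9 m from the base axis. Payload 5.5 kg.
Tool frame: the origin (TCP) lies midway between the tips of the shut fingers; the grasp point (between the pads) lies 19 mm behind it (manip.grip_depth is the distance from the TCP to the grasp point, in m); z points along the fingers, y is the line along which they close (so a half turn about z gives the same grasp; the last joint's range is limited). The gripper opens to 92 mm and grips with 3 to 60 N. Pads are 19 mm wide; open, the fingers measure 130 mm over their backs; the gripper's body (75 mm by 190 mm) begins 47 mm behind the grasp point.
Start: joints at [-1.064, 0.501, -0.427, 1.55, 0.221, 1.138, -0.21], TCP at [0.157, 0.631, 0.227] pointing down, gripper open.
Joint ranges: [-2.88, 2.88], [-0.31, 2.03], [-1.54, 1.56], [0.2, 2.42], [-1.41, 4.55], [0.19, 2.02], [-2.57, 2.57]. Speed limits (rad/s): [2.57, 2.57, 3.14, 3.14, 3.14, 3.14, 3.14].

INTERFACE

Orientations are given as a unit quaternion [x, y, z, w].
In Python, from bench import manip, effector, viewer gives the robot as it stands. Calls block until the motion is done:
- manip.move_pose(position, orientation): joint-space move of the TCP to a pose.
- manip.servo_line(position, ori=None, vel=0.15): straight line of the TCP; ori=None keeps the orientation; vel is the mean speed in m/s.
- manip.movej(angles): joint-space move.
- effector.open_jaws() and effector.close(f_grip=None): open the fingers fully, or close them until they stop; f_grip is the grip in N (None keeps the last).
- manip.sleep(seconds).
- manip.solve_ik(position, orientation): joint angles nearest the present ones, or None.
- viewer.get_image(name): name is "scene" or "side" or "wrist"; returns the picture (384x512x3 uint8, red, green, blue); there is no depth.
- viewer.get_calibration(name): a dict with "vfov" (degrees; the focal length in pixels is half the picture's height over the tangent of half this angle, whatever the lens; pixels are square), "cx", "cy" (the principal point, pixels), "eye" and "attitude" of the camera in the world. Camera axes: x right, y down, z forward; pixel columns grow to the right and rows downward; lengths in m; the calibration is good to about 2 mm. A picture is of the moment at which its call begins: read the wrist's pose just before it. get_calibration takes no time and is no camera call; for the wrist camera it gives the pose at the moment of the call.
A pose or a line that the arm cannot do raises manip.PlanningError and nothing moves.
- manip.hand_in(): hands the job in; it is judged then, once.
Readings, each from a call of its own:
- manip.current_clock(): time.
- manip.current_q(): joint angles.
- manip.current_joint_velocities(): joint speeds.
- manip.current_tau(): joint torques, N m.
- manip.current_tool_pos(): TCP position.
- manip.current_tcp_rot(): TCP orientation.
- manip.current_force(): force on the tool from outside, world axes, zero at the start.
- manip.current_wrist_torque(): the same for the moment, N m.
- manip.current_finger_gap(): finger opening in m.
- manip.current_gripper_force(): force on a finger pad.
Only numpy, scipy, OpenCV 4.12 (cv2) and the standard library are available. Lean on these libraries where they do the work, as an engineer would, in place of code of your own. Each camera call takes 0.05 s, during which the arm holds its last target. There are 200 camera calls.

## Working session

There is one attempt and no reset: what is moved stays moved. The work goes in short steps, each a Python script; the robot and the scene stay as the last script left them, time stands still between calls to the robot, and variables do not carry over. Pictures are saved under pics/ and viewed, at most 10 in all, crops included, and the job is handed in when it is done.

```bash
mkdir -p pics
cat > h.py <<'E'
import numpy as np, cv2
from scipy.spatial.transform import Rotation as R
from bench import manip, effector, viewer
def shot(n,f):
    im=viewer.get_image(n); cv2.imwrite('pics/'+f,cv2.cvtColor(im,cv2.COLOR_RGB2BGR)); return im
def cam(n):
    c=viewer.get_calibration(n); A=np.array(c['attitude'],float)
    M=A if A.shape==(3,3) else R.from_quat(A).as_matrix()
    return c,M,192/np.tan(np.radians(c['vfov'])/2)
def ray(n,u,v,c=None):
    c,M,f=c or cam(n); d=M@np.array([(u-c['cx'])/f,(v-c['cy'])/f,1]); return np.array(c['eye']),d
def onz(n,u,v,z,c=None):
    e,d=ray(n,u,v,c); return e+d*(z-e[2])/d[2]
def proj(n,p,c=None):
    c,M,f=c or cam(n); q=M.T@(np.array(p)-c['eye']); return q[:2]/q[2]*f+[c['cx'],c['cy']]
E
python3 - <<'E'
from h import *
a=shot('scene','s.png');b=shot('side','d.png')
for n in('scene','side','wrist'): print(viewer.get_calibration(n))
print(manip.current_tcp_rot(),manip.current_clock())
E
```

```text
{'vfov': 48.65690872234984, 'cx': 254.76678615946446, 'cy': 192.45648557541074, 'eye': array([ 0.63462601, -0.31113801,  1.45005553]), 'attitude': array([ 0.97484407,  0.15774146, -0.02155933, -0.15598676])}
{'vfov': 43.75758448354974, 'cx': 258.6560399420876, 'cy': 193.3678980078475, 'eye': array([0.98432165, 0.72866832, 1.05751513]), 'attitude': array([ 0.29938078,  0.88955049, -0.32468219, -0.11684413])}
{'vfov': 61.67193494030272, 'cx': 257.46294285425574, 'cy': 183.6610635946769, 'eye': array([0.08071343, 0.64890732, 0.38333523]), 'attitude': array([0.77984942, 0.60882034, 0.08880491, 0.11526645])}
[ 1.21574897e-01  9.92581857e-01 -8.84469467e-04 -1.39967097e-04] 0.1
```

View pics/s.png

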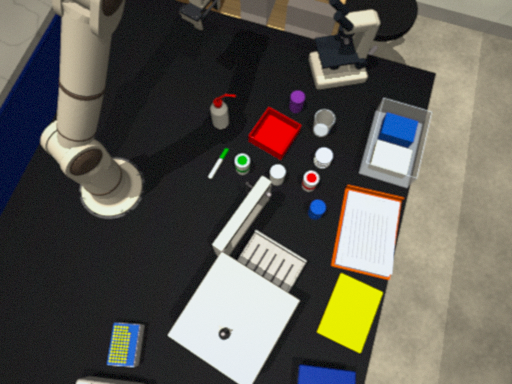

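View pics/d.png

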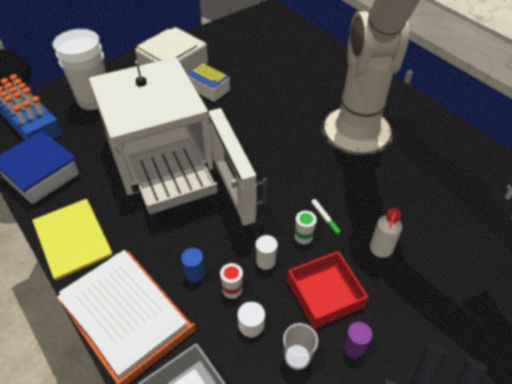

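Scene view: the green-tagged jar is at (242,162) and the red-tagged one at (311,180). Possible confusions are the plain jar (278,175), petri stack (323,157), blue look-alike (317,208), purple look-alike (297,100), marker's green cap (223,152) and the red cap of the wash bottle (217,103). The tub is at (275,133), the incubator roof at about (235,315), the open door from (217,248) to (265,185), and the shelf at (272,262).

```bash
cat > m.py <<'E'
from h import *
def comps(m,mn=8):
    n,l,s,c=cv2.connectedComponentsWithStats(m.astype('uint8'),connectivity=4)
    return [(c[i].round(1),s[i][:5],l==i) for i in range(1,n) if s[i][4]>=mn]
for n,f in(('scene','s.png'),('side','d.png')):
    im=cv2.cvtColor(cv2.imread('pics/'+f),cv2.COLOR_BGR2RGB); hs=cv2.cvtColor(im,cv2.COLOR_RGB2HSV).astype(int); H,S,V=hs[...,0],hs[...,1],hs[...,2]
    for nm,m in(('green',(H>45)&(H<75)&(S>120)&(V>60)),('red',((H<6)|(H>174))&(S>150)&(V>60))):
        for c,s,_ in comps(m): print(n,nm,c,s,'z.0805->',onz(n,*c,.08).round(3),'z0.05',onz(n,*c,.05).round(3)[:2])
        # tub
    t=max(comps(((H<8)|(H>172))&(S>150)&(V>60)),key=lambda x:x[1][4])[2]
    h=cv2.convexHull(np.argwhere(t)[:,::-1].astype(np.int32)); print(n,'tub rim', [onz(n,*p,.05).round(3)[:2].tolist() for p in cv2.approxPolyDP(h,5,True)[:,0].tolist()], cv2.approxPolyDP(h,5,True)[:,0].tolist())
    # roof
    w=(S<60)&(V>(150))
    r=max(comps(w),key=lambda x:x[1][4] if (n=='scene' and x[0][1]>260 and x[0][0]<300) or (n=='side' and x[0][1]<200 and x[0][0]<260) else 0)
    h=cv2.convexHull(np.argwhere(r[2])[:,::-1].astype(np.int32)); a=cv2.approxPolyDP(h,6,True)[:,0].tolist(); print(n,'roof',a,[onz(n,*p,.235).round(3)[:2].tolist() for p in a])
s=cv2.imread('pics/s.png')[80:300,190:345]; d=cv2.imread('pics/d.png')[50:350,80:410]
cv2.imwrite('pics/c.png',np.hstack([cv2.resize(s,(423,600),interpolation=2),cv2.resize(d,(376,342),interpolation=2) if 0 else cv2.copyMakeBorder(cv2.resize(d,(376,342),interpolation=2),0,258,0,0,0)]))
E
python3 m.py
```

```text
scene green [223.9 152.7] [219 148  10  11  63] z.0805-> [0.355 0.222 0.08 ] z0.05 [0.348 0.234]
scene green [241.8 159.9] [237 156  10   9  70] z.0805-> [0.423 0.216 0.08 ] z0.05 [0.418 0.228]
scene green [241.2 170.8] [238 170   8   2   9] z.0805-> [0.434 0.177 0.08 ] z0.05 [0.43  0.188]
scene red [221.6  99.2] [213  93  23  15 137] z.0805-> [0.275 0.42  0.08 ] z0.05 [0.268 0.436]
scene red [274.  132.4] [ 248  106   54   54 1709] z.0805-> [0.497 0.353 0.08 ] z0.05 [0.494 0.367]
scene red [311.1 177.4] [307 173   9   9  65] z.0805-> [0.67 0.23 0.08] z0.05 [0.67  0.242]
scene red [309.3 187.5] [304 186  12   4  18] z.0805-> [0.674 0.193 0.08 ] z0.05 [0.675 0.204]
scene tub rim [[0.578, 0.431], [0.549, 0.275], [0.416, 0.305], [0.441, 0.463]] [[301, 124], [281, 159], [248, 141], [268, 106]]
scene roof [[265, 177], [298, 302], [252, 383], [238, 383], [168, 334], [212, 244]] [[0.532, 0.126], [0.733, -0.197], [0.676, -0.433], [0.642, -0.444], [0.422, -0.389], [0.45, -0.119]]
side green [305.7 218.1] [300 214  12   9  87] z.0805-> [0.422 0.216 0.08 ] z0.05 [0.405 0.2  ]
side green [334.4 
[... 189 characters left out ...]
 214.7] [387 207  14  19 170] z.0805-> [0.233 0.345 0.08 ] z0.05 [0.21  0.333]
side red [326.4 288.6] [ 287  250   82   79 3965] z.0805-> [0.518 0.399 0.08 ] z0.05 [0.504 0.389]
side red [230.9 272.2] [225 267  13  11 121] z.0805-> [0.668 0.231 0.08 ] z0.05 [0.659 0.216]
side red [232.4 290.7] [226 288  14   5  33] z.0805-> [0.694 0.273 0.08 ] z0.05 [0.685 0.259]
side tub rim [[0.46, 0.472], [0.592, 0.446], [0.566, 0.317], [0.542, 0.292], [0.408, 0.324], [0.435, 0.452]] [[365, 304], [315, 328], [287, 281], [288, 269], [337, 250], [366, 292]]
side roof [[206, 111], [110, 137], [89, 77], [177, 28], [205, 44]] [[0.488, -0.129], [0.735, -0.188], [0.671, -0.449], [0.338, -0.524], [0.316, -0.395]]
```

View pics/c.png

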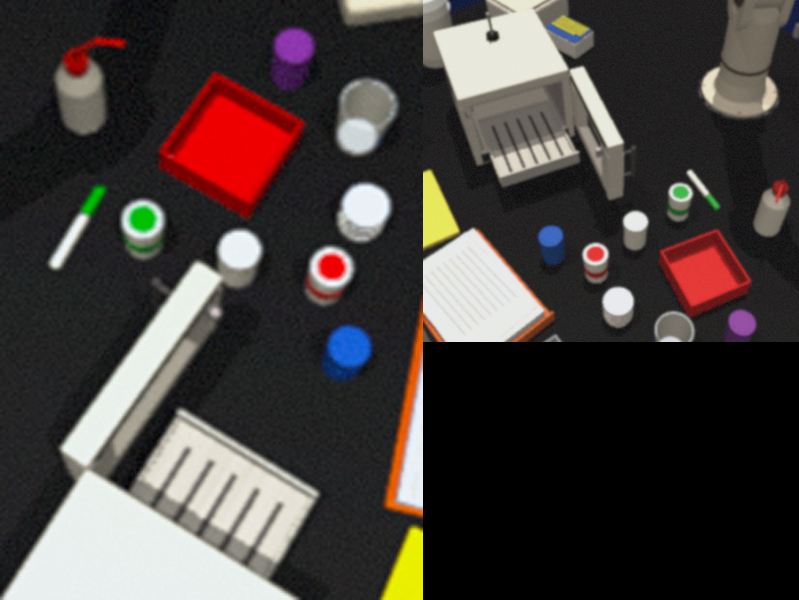

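The crop confirms the choice. The green disc and band are on the jar at scene (242,160), and the red disc and band are on the jar at (311,177). Both views agree on their positions: about (0.423,0.216) and (0.669,0.231). The door's upper corners are at about (213,244), (222,252), (271,182) and (263,176). The shelf's front panel top runs from (256,230) to (306,261).

Run:
```python
from h import *
P=lambda n,L,z:[onz(n,*p,z)[:2].round(4).tolist() for p in L]
print('door',P('scene',[(212.7,244.3),(222.3,252.3),(271.4,182),(263.3,176)],.234))
print('shelf s',P('scene',[(256,230.3),(306.5,260.8)],.096))
# side crop scale 376/330
sc=330/376; q=lambda u,v:(80+(u-423)*sc,50+v*sc)
print('shelf d',P('side',[q(500,185),q(579,160)],.096-.0), 'roof d',P('side',[q(463,82),q(567,65),q(436,32),q(537,14)],.235))
print('door d',P('side',[q(571,75),q(588,68),q(623,138),q(607,143)],.234))
# refine roof edges by line fit, subpixel, scene
g=cv2.cvtColor(cv2.imread('pics/s.png'),cv2.COLOR_BGR2GRAY).astype(float)
def edge(a,b,n='scene'):
    a,b=np.array(a,float),np.array(b,float);t=(b-a)/np.linalg.norm(b-a);nn=np.array([-t[1],t[0]]);pts=[]
    for s in np.linspace(.1,.9,40):
        c=a+s*(b-a);o=np.arange(-6,6.01,.25);xy=(c+o[:,None]*nn).astype(np.float32)
        v=cv2.remap(g.astype(np.float32),xy[:,:1],xy[:,1:],1)[:,0];d=abs(np.gradient(cv2.GaussianBlur(v[:,None],(1,5),0)[:,0]));pts.append(c+nn*o[d.argmax()])
    return cv2.fitLine(np.array(pts,np.float32),cv2.DIST_HUBER,0,.01,.01).ravel()
def X(l,m):
    A=np.array([[l[0],-m[0]],[l[1],-m[1]]]);return l[2:]+l[:2]*np.linalg.solve(A,m[2:]-l[2:])[0]
f=edge((222,252.3),(299.5,296));L=edge((222,252.3),(169,334));r=edge((299.5,297),(252,382));b=edge((169,334),(234,380))
k=[X(f,L),X(f,r),X(L,b)];print('roof px',np.round(k,1),P('scene',k,.235))
```

```text
door [[0.452, -0.1192], [0.4862, -0.1324], [0.5553, 0.117], [0.526, 0.1277]]
shelf s [[0.5492, -0.0095], [0.7333, -0.0531]]
shelf d [[0.7414, -0.0311], [0.5589, 0.0135]] roof d [[0.6988, -0.2318], [0.4779, -0.1421], [0.6678, -0.4404], [0.4275, -0.358]]
door d [[0.4896, -0.1079], [0.4441, -0.105], [0.5135, 0.121], [0.5483, 0.1125]]
roof px [[220.9 251.2]
 [299.6 300.2]
 [166.6 335. ]] [[0.4815, -0.1307], [0.7353, -0.1908], [0.419, -0.3924]]
```

```bash
cat >> h.py <<'E'
H=np.array([.4815,-.1307]); ang=np.radians(-13.35)
ey=np.array([np.cos(ang),np.sin(ang)]); ex=np.array([ey[1],-ey[0]])
def inc(u,v): return H+.13*ey-u*ex+v*ey      # u: in front of front plane, v: incubator y
def down(a,deg=True):
    a=np.radians(a); y=np.array([np.cos(a),np.sin(a),0]); z=np.array([0,0,-1.]); return R.from_matrix(np.c_[np.cross(y,z),y,z]).as_quat()
G=np.array([.4225,.216]); RD=np.array([.669,.2305]); T=np.array([.492,.377])
P=lambda xy,z:[float(xy[0]),float(xy[1]),z]
TH=1.525; ID=np.degrees(ang)
E
python3 - <<'E'
from h import *
for nm,p,z in(('plain',(278,171),.08),('petri',(323,155),.06),('blue',(318,206),.08),('mark',(210,177),.01),('beak',(325,118),.095)): print(nm,onz('scene',*p,z).round(3))
for nm,xy,zs,As in(('G',G,(.33,.054),(60,-120)),('shelf',inc(.065,.02),(.33,.121),(ID,ID+180)),('R',RD,(.33,.054),(-25,155)),('T',T,(.33,.06),(32,-13,77,-58))):
  for a in As:
    print(nm,a,[ (None if q is None else np.round(q,2).tolist()) for q in (manip.solve_ik(P(xy,z),down(a)) for z in zs)])
def tilt(t,flip):
    i=np.r_[ex,0];z=np.sin(t)*i+np.cos(t)*np.array([0,0,-1.]);y=np.r_[ey,0]*flip
    return R.from_matrix(np.c_[np.cross(y,z),y,z]).as_quat()
for t in(.6,.8):
  for f in(1,-1):
    print('push',t,f,[(None if q is None else np.round(q,2).tolist()) for q in (manip.solve_ik(P(inc(u,.02),z),tilt(t,f)) for u,z in((.2,.3),(.2,.08),(0,.08)))])
for off in(0,90,180,-90):
  print('door',off,[(None if q is None else np.round(q,2).tolist()) for th in(TH,.8,0) for q in [manip.solve_ik(P(H+.17*(np.cos(th)*ey-np.sin(th)*ex)-.05*(np.cos(th)*ex+np.sin(th)*ey),.182),down(ID+np.degrees(th)+off))]])
E
```

```text
plain [0.555 0.217 0.08 ]
petri [0.687 0.333 0.06 ]
blue [0.72  0.139 0.08 ]
mark [0.325 0.144 0.01 ]
beak [0.654 0.457 0.095]
G 60 [[-0.33, 0.07, -0.21, 1.85, 0.01, 1.23, 0.5], [-0.35, 0.44, -0.21, 2.11, 0.15, 0.61, 0.38]]
G -120 [[-1.78, 0.16, 1.4, 1.88, -0.17, 1.24, -2.43], [-1.39, 0.76, 1.13, 2.14, -0.95, 0.88, -1.76]]
shelf -13.35 [[-0.08, 0.4, 0.27, 1.44, -0.11, 1.31, -0.03], [-0.06, 0.59, 0.24, 1.65, -0.17, 0.92, 0.01]]
shelf 166.65 [[0.88, 0.73, -1.3, 1.4, 0.7, 1.52, 2.53], [-0.66, 1.07, 1.35, 1.67, -1.08, 1.33, -2.48]]
R -25 [[-0.33, 0.51, -0.06, 1.26, 0.03, 1.37, -0.83], [-0.4, 0.75, 0.05, 1.51, -0.04, 0.88, -0.78]]
R 155 [[-0.09, 0.55, -0.46, 1.25, 0.24, 1.4, 2.18], [-0.04, 0.81, -0.5, 1.5, 0.44, 0.95, 2.03]]
T 32 [[-0.52, 0.35, -0.23, 1.51, 0.08, 1.3, -0.2], [-0.56, 0.62, -0.18, 1.75, 0.15, 0.78, -0.26]]
T -13 [[-0.64, 0.34, -0.08, 1.51, 0.03, 1.29, -0.95], [-0.67, 0.61, -0.03, 1.76, 0.03, 0.77, -0.95]]
T 77 [[-0.41, 0.36, -0.39, 1.5, 0.14, 1.3, 0.54], [-0.46, 0.63, -0.32, 1.75, 0.26, 0.8, 0.44]]
T -58 [[-0.78, 0.34, 0.1, 1.52, -0.04, 1.29, -1.68], [-0.79, 0.61, 0.12, 1.7
[... 498 characters left out ...]
16, 0.9, 1.89, 2.29], [-0.17, 1.02, -0.42, 1.26, 0.9, 1.62, 2.11], [0.05, 0.87, -0.33, 1.56, 0.98, 1.38, 2.17]]
door 0 [[-0.12, 0.23, -0.03, 2.02, 0.01, 0.9, 1.13], [-0.11, 0.42, 0.08, 1.74, -0.04, 0.98, 0.55], [-0.05, 0.55, 0.27, 1.56, -0.16, 1.05, 0.03]]
door 90 [[0.86, 0.55, -1.29, 1.99, 0.61, 1.07, 2.16], [0.05, 0.42, -0.12, 1.74, 0.06, 0.98, 2.04], [0.04, 0.54, 0.14, 1.55, -0.08, 1.05, 1.54]]
door 180 [[-0.92, 0.32, 0.91, 2.04, -0.32, 0.92, -1.69], [-0.9, 0.87, 1.35, 1.77, -0.89, 1.28, -1.89], [-0.61, 0.99, 1.35, 1.58, -0.98, 1.38, -2.53]]
door -90 [[-0.28, 0.23, 0.15, 2.02, -0.04, 0.9, -0.39], [-0.26, 0.43, 0.27, 1.75, -0.13, 0.98, -0.94], [-0.12, 0.57, 0.38, 1.56, -0.23, 1.06, -1.49]]
```

```bash
cat >> h.py <<'E'
def st(m): print(m,round(manip.current_clock(),1),np.round(manip.current_tool_pos(),3),'gap',round(manip.current_finger_gap(),4),'F',np.round(manip.current_force(),1))
E
python3 - <<'E'
from h import *
o=down(60)
manip.move_pose(P(G,.2),o); manip.servo_line(P(G,.054),vel=.12)
effector.close(20); st('closed')
manip.servo_line(P(G,.30),vel=.2); st('lift')
s=inc(.065,.02); manip.move_pose(P(s,.30),down(ID)); st('over')
shot('scene','s2.png')
E
```

```text
closed 4.0 [0.423 0.216 0.054] gap 0.0514 F [0.  0.1 0.9]
lift 5.4 [0.422 0.216 0.299] gap 0.0512 F [-0.7  0.3 -2. ]
over 6.8 [ 0.642 -0.099  0.3  ] gap 0.0516 F [ 0.8  0.2 -2.8]
```

View pics/s2.png

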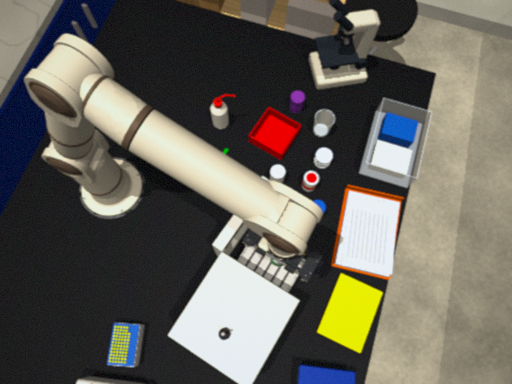

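The held jar is over the shelf. The forearm crosses the door at about (240,205), so I lower partway and check the clearance from the side view.

Run:
```python
from h import *
s=inc(.065,.02); manip.servo_line(P(s,.17),vel=.1); st('mid'); shot('side','d2.png')
```

```text
mid 8.3 [ 0.643 -0.102  0.171] gap 0.0517 F [ 0.6 -0.2 -1.4]
```

View pics/d2.png

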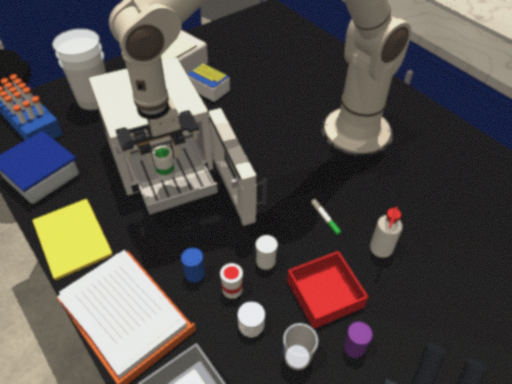

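The arm is well clear of the door. The green jar hangs over the shelf at (163,158), so I set it down and then fetch the red one.

```bash
python3 - <<'E'
from h import *
s=inc(.065,.02); print(s)
manip.servo_line(P(s,.126),vel=.1); st('near')
for z in(.123,.1205,.1185):
    f0=manip.current_force()[2]; manip.servo_line(P(s,z),vel=.03); st('low')
    if manip.current_force()[2]>f0+3: break
effector.open_jaws(); st('rel')
manip.servo_line(P(s,.30),vel=.2); c=P(s,.3)
manip.move_pose(P(RD,.25),down(-30)); st('over red')
shot('scene','s3.png'); shot('wrist','w3.png')
E
python3 -c "
import cv2,numpy as np
a=cv2.imread('pics/s3.png')[150:300,190:350];b=cv2.imread('pics/w3.png')
cv2.imwrite('pics/c3.png',np.hstack([cv2.resize(a,(400,375),interpolation=2),cv2.resize(b,(400,375))]))"
```

```text
[ 0.64245509 -0.10209128]
near 8.9 [ 0.643 -0.102  0.126] gap 0.0517 F [-0.2 -0.1 -2.1]
low 9.2 [ 0.643 -0.102  0.123] gap 0.0514 F [-0.5  0.3 -1.7]
low 9.4 [ 0.642 -0.102  0.12 ] gap 0.0512 F [ 0.3 -0.3 -1.3]
low 9.7 [ 0.643 -0.102  0.12 ] gap 0.0515 F [-2.   0.3  4.7]
rel 10.5 [ 0.642 -0.102  0.119] gap 0.0917 F [ 0.9 -0.1  0.4]
over red 12.8 [0.67  0.228 0.25 ] gap 0.0917 F [ 0.1 -0.8 -0.7]
```

View pics/c3.png

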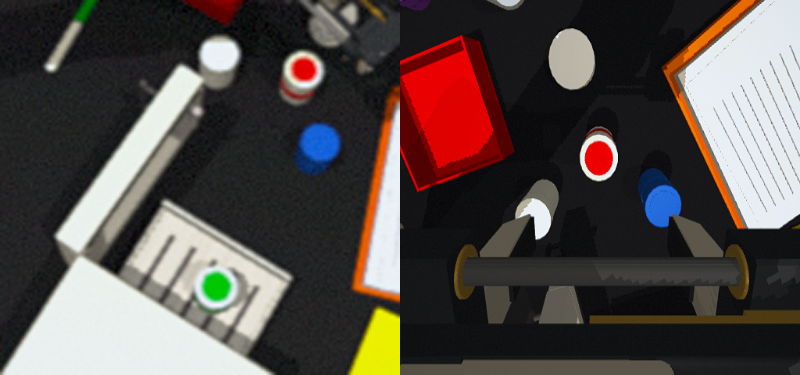

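Green is upright on the shelf at (216,287) in the crop. In the wrist view the red tag is at (598,158), with the plain jar and blue look-alike clear of the finger line. Next I move the red jar.

Run:
```python
from h import *
manip.servo_line(P(RD,.055),vel=.12); effector.close(20); st('grip')
manip.servo_line(P(RD,.25),vel=.2)
manip.move_pose(P(T,.25),down(32)); manip.servo_line(P(T,.066),vel=.12); st('near')
for z in(.063,.061,.059,.0575):
    f0=manip.current_force()[2]; manip.servo_line(P(T,z),vel=.03); st('low')
    if manip.current_force()[2]>f0+3: break
effector.open_jaws(); manip.servo_line(P(T,.28),vel=.2); effector.close(10); st('up')
shot('scene','s4.png')
im=cv2.cvtColor(cv2.imread('pics/s4.png'),cv2.COLOR_BGR2HSV).astype(int)
m=((im[...,0]>45)&(im[...,0]<75)&(im[...,1]>120)&(im[...,2]>60)).astype('uint8')
n,l,s,c=cv2.connectedComponentsWithStats(m,connectivity=4)
for i in range(1,n):
    if s[i][4]>20: print(c[i],onz('scene',*c[i],.146).round(3))
print(inc(.065,.02))
```

```text
grip 15.4 [0.669 0.231 0.055] gap 0.0517 F [-0.4 -0.3  0.7]
near 19.2 [0.493 0.377 0.067] gap 0.0516 F [-0.5 -0.6 -0.8]
low 19.4 [0.492 0.377 0.063] gap 0.0515 F [ 0.6 -0.1 -0.5]
low 19.7 [0.492 0.377 0.061] gap 0.0517 F [ 0.3 -0.7 -0.8]
low 19.9 [0.492 0.377 0.059] gap 0.0518 F [-1.   0.1 -0.1]
low 20.2 [0.492 0.377 0.059] gap 0.0515 F [-3.1 -2.1  8.7]
up 23.7 [0.492 0.377 0.28 ] gap 0.0006 F [ 0.2 -0.5  0.6]
[223.94230769 152.92307692] [0.369 0.196 0.146]
[276.08080808 264.15151515] [ 0.644 -0.102  0.146]
[ 0.64245509 -0.10209128]
```

View pics/s4.png

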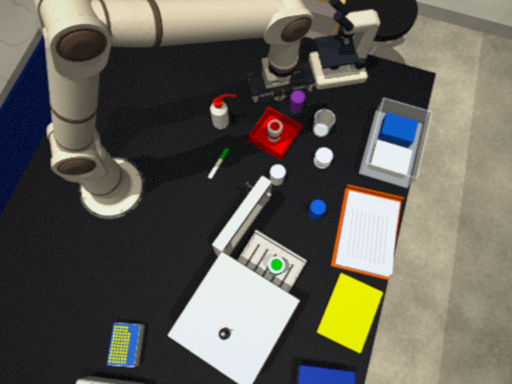

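Red stands in the tub at (274,128) and green on the shelf at (276,264). Next I slide the shelf home with tilted, closed fingers.

```bash
cat >> h.py <<'E'
def tilt(t,flip):
    i=np.r_[ex,0];z=np.sin(t)*i+np.cos(t)*np.array([0,0,-1.]);y=np.r_[ey,0]*flip
    return R.from_matrix(np.c_[np.cross(y,z),y,z]).as_quat()
E
python3 - <<'E'
from h import *
o=tilt(.75,-1); v=.02
manip.move_pose(P(inc(.185,v),.32),o); st('a')
manip.servo_line(P(inc(.175,v),.078),vel=.15); st('b')
fi=lambda: float(-np.dot(manip.current_force()[:2],ex))
f0=fi()
manip.servo_line(P(inc(.13,v),.078),vel=.05); st('c'); print(fi()-f0)
manip.servo_line(P(inc(.02,v),.078),vel=.06); st('d'); print(fi()-f0)
for u in np.arange(.016,-.009,-.003):
    manip.servo_line(P(inc(u,v),.078),vel=.03); f=fi()-f0; print(round(u,3),round(f,1))
    if f>7: break
st('end')
manip.servo_line(P(inc(.08,v),.10),vel=.15); manip.servo_line(P(inc(.12,v),.33),vel=.25); st('out')
shot('scene','s5.png'); shot('side','d5.png')
a=cv2.imread('pics/s5.png');b=cv2.imread('pics/d5.png')
cv2.imwrite('pics/c5.png',np.hstack([a[100:350,150:400],b[40:290,60:310]])); 
cv2.imwrite('pics/c5.png',cv2.resize(cv2.imread('pics/c5.png'),(800,400),interpolation=2))
E
```

```text
a 25.9 [0.67  0.015 0.32 ] gap 0.0003 F [-0.5  0.2 -0.6]
b 27.7 [0.669 0.005 0.079] gap 0.0004 F [ 0.2 -1.3  0.3]
c 28.7 [ 0.657 -0.039  0.078] gap 0.0005 F [-0.9 -0.3  0.3]
0.6955435857494744
d 30.7 [ 0.632 -0.146  0.078] gap 0.0008 F [ 0.3  1.1 -0.1]
2.355734485810194
0.016 3.3
0.013 1.8
0.01 1.7
0.007 5.5
0.004 10.8
end 32.0 [ 0.629 -0.158  0.078] gap 0.0008 F [1.5 9.5 3.5]
out 33.8 [ 0.654 -0.049  0.328] gap 0.0008 F [-0.6  0.2  0.2]
```

View pics/c5.png

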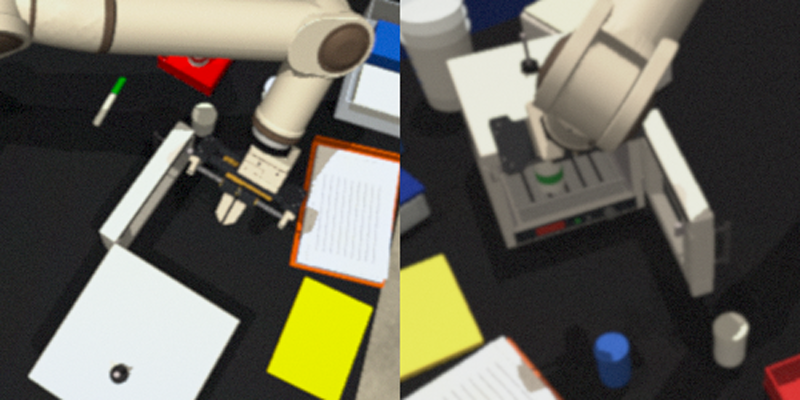

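The shelf hit its stop where predicted (10 N at u≈4 mm) and the green jar is upright inside at crop (550,172). Now the door.

Run:
```python
from h import *
def pose(th,off,z=.183):
    dy=np.cos(th)*ey-np.sin(th)*ex; dx=np.cos(th)*ex+np.sin(th)*ey
    return P(H+.17*dy-off*dx,z),down(ID+np.degrees(th)),dx
p,o,_=pose(TH,.10,.33); manip.move_pose(p,o); st('a')
manip.servo_line(pose(TH,.10)[0],vel=.15); st('b')
manip.servo_line(pose(TH,.05)[0],vel=.08)
f0=np.array(manip.current_force())
def press(dx): return round(float(-np.dot((np.array(manip.current_force())-f0)[:2],dx)),1)
for th in np.arange(1.4,.09,-.1625):
    p,o,dx=pose(th,.046); manip.servo_line(p,o,vel=.08); print(round(th,2),press(dx),end='; ')
st('near')
for th in (.08,.065,.055,.045,.035,.025,.015,.008,0,-.006,-.012,-.018,-.024,-.03):
    p,o,dx=pose(th,.0455); manip.servo_line(p,o,vel=.03); f=press(dx); print(th,f,end='; ')
    if f>18: break
st('end')
```

```text
a 35.1 [0.433 0.06  0.33 ] gap 0.0005 F [-0.4  0.2 -0.1]
b 36.2 [0.433 0.06  0.184] gap 0.0003 F [ 0.6 -0.4  0.6]
1.4 -0.1; 1.24 -0.8; 1.07 -0.8; 0.91 0.8; 0.75 0.5; 0.59 -0.4; 0.42 0.2; 0.26 0.4; 0.1 -0.4; near 41.5 [ 0.656 -0.107  0.183] gap 0.0006 F [ 0.5 -0.5  0.6]
0.08 -0.9; 0.065 2.3; 0.055 4.4; 0.045 6.7; 0.035 8.5; 0.025 11.9; 0.015 15.1; 0.008 14.4; 0 5.0; -0.006 7.6; -0.012 8.7; -0.018 10.1; -0.024 11.6; -0.03 13.0; end 45.0 [ 0.658 -0.123  0.183] gap 0.0 F [-3.1 14.2  3. ]
```

The force peaked at 15 N and then dropped to 5 N, so the catch clicked. I back off and check.

Run:
```python
from h import *
p=np.array(manip.current_tool_pos()); q=p+np.r_[-.06*ex,0]; manip.servo_line(q.tolist(),vel=.08)
manip.servo_line([q[0],q[1],.33],vel=.2); manip.move_pose([.4,.25,.38],down(76)); st('away')
shot('scene','s6.png'); shot('side','d6.png')
a=cv2.imread('pics/s6.png');b=cv2.imread('pics/d6.png')
for th in(0,.05):
    dy=np.cos(th)*ey-np.sin(th)*ex; dx=np.cos(th)*ex+np.sin(th)*ey
    print(th,[proj(n,P(H+.26*dy-.035*dx,.234)).round(1).tolist() for n in('scene','side')])
cv2.imwrite('pics/c6.png',cv2.resize(np.hstack([a[80:360,150:430],b[40:320,60:340]]),(800,400),interpolation=2))
```

```text
away 48.5 [0.401 0.249 0.38 ] gap 0.0005 F [-0.8  1.3 -0.6]
0 [[305.5, 289.1], [112.9, 145.7]]
0.05 [[307.1, 284.7], [114.9, 148.8]]
```

View pics/c6.png

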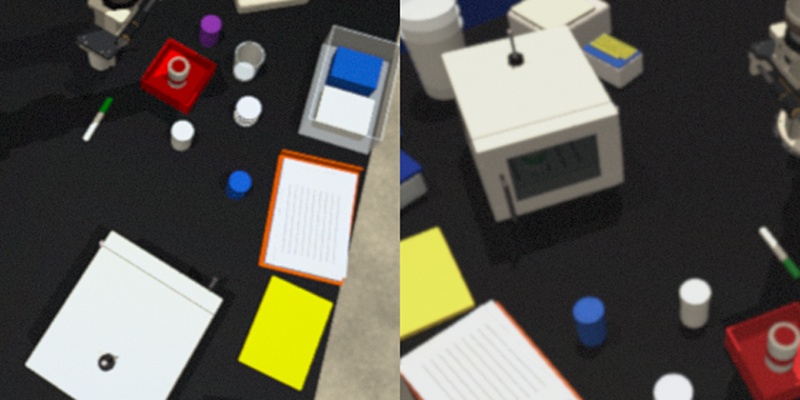

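The door's free corner is at scene (306,288.6), against a predicted (305.5,289.1) for fully shut. The red jar is upright in the tub, and the plain jar, beaker and the rest have not moved.

```bash
python3 -c "
from bench import manip
print(manip.hand_in())"
```

```text
the job is handed in; nothing more can be done
None
```

I handed the job in at about 48.5 s on the clock: the green jar is upright on the shelf, which is fully home; the red jar stands in the tub; the door is latched shut; and nothing else on the bench was moved.

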